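# Tip three vials out of the dispenser

### The arm

A 6-joint arm with a two-finger parallel gripper is mounted at the origin on a cart in front of the work surface, level with it; the furniture and walls round the work are solid. World frame = base frame: x ahead of the robot, y to its left, z up, the work surface at z = 0. Lengths are in m, angles in rad, forces in N, time in s.
With the tool pointing down it reaches from about 0.25 to 0.725 m from the base axis. Payload 4 kg.
Tool frame: the origin (TCP) lies midway between the tips of the shut fingers; the grasp point (between the pads) lies 19 mm behind it; z points along the fingers, y is the direction in which the jaws open and shut (so a half turn about z gives the same grasp; the last joint's range is limited). The gripper opens to 85 mm and grips with 20 to 120 N. Pads are 22 mm wide; open, the fingers measure 114 mm over their backs; the gripper's body (76 mm by 85 mm) begins 54 mm behind the grasp point. The pads swing forward as they close: fully open they stand 13 mm farther back than shut.
Start: joints at [1.122, 0.241, 0.005, 1.335, 0, 1.571], TCP at [0.217, 0.45, 0.231] pointing down, gripper open.
Joint ranges: [-2.72, 2.72], [-1.05, 1.87], [-1.09, 1.28], [-1.99, 2.15], [-1.42, 1.44], [-3.14, 3.14]. Speed limits (rad/s): [2.79, 2.79, 3.14, 3.14, 3.14, 3.14].

### API

Orientations are given as a unit quaternion [x, y, z, w].
In Python, from plant import arm, imaging gives the robot as it stands.
- The arm moves only by the tool send_rows, never from a script. Its argument "commands" is a list of rows, each a list of 3 entries, a list of its own where there are three numbers: the shift along the tool's x, y, z in cm, then the turn, a rotation vector about the tool's x, y, z in rad, then the gripper's target within -1 to 1 (shut at 1, half-way at 0, fully open at -1). In form: [[[dx, dy, dz], [rx, ry, rz], grip], ...]. A call has 1 to 12 rows; each row is the pose to reach, as a shift and turn from the pose commanded when the call began, along the tool's axes at that moment; what a row does not reach only later rows make up. A row lasts 1/12 s, in which the tool goes at most 41.7 mm and 7.16 degrees, less where a joint would pass 70% of its speed; a pose out of reach is approached as far as the arm can. A call with a gripper value outside its range is refused whole. The fingers move at their own pace and stop on an object; "grip_force" is the grip in N (left out, the last holds). Time passes only in rows, so rows that repeat a pose let the fingers close. It gives the time, the measured TCP pose, the force and the opening at its end, in the units of the state.
- arm.state(): the state, without advancing time (a new reading comes with each control period).
- imaging.get_image(name): name is "scene" or "top" or "wrist"; returns a dict with "img" (420x560x3 uint8, blue, green, red), "range_z" (420x560 float32, m along the optical axis (not along the pixel's ray), 0 where there is no reading), "K" (3x3 intrinsics, pixels), "k1" (the pictures are not rectified: a ray, as slopes to the right and down, at radius r is drawn at 1 + k1 r^2 times it, then the intrinsics apply), "R" (3x3) and "t" (3): a world point X has camera coordinates R X + t. Camera axes: x right, y down, z forward; pixel columns grow to the right and rows downward; lengths in m; the calibration is good to about 2 mm. A picture is of the moment at which its call begins.
- arm.sign_off(): hands the job in, once; it reports no verdict.
The state is a dict: "clock": time; "q": joint angles; "dq": joint speeds; "joint_torque": joint torques, N m; "position": TCP position; "orientation": TCP orientation; "contact_force": force on the tool from outside, world axes, zero at the start; "wrist_torque": the same for the moment, N m; "width": finger opening in m.
Only numpy, scipy, OpenCV 4.12 (cv2) and the standard library are available. Lean on these libraries where they do the work, as an engineer would, in place of code of your own. Each camera call takes 0.05 s, during which the arm holds its last target.

### The job

Tip up the rack of small capped vials by its stirrup handle until the first vials roll out, and hold it at that angle until three vials lie in the white catch tray, with the other three still in the rack. Then lower the rack back to its level rest and let go.

Things in the scene. Friction and masses are not known exactly. Their poses are not given: they have to be found in the camera images.
- vial_dispenser: Fixed stand of the vial dispenser (a similar, wider one with glass tubes is not listed): grey base 310 x 78 mm. Origin: centre of its underside; -x is the tray end, +x the handle end, y across, z up. White catch tray at x -151 to -27 mm, 70 mm wide inside, walls 50 mm high. Rack hinge axis along y at x = -20, z = 45 mm; the rack's mouth is there, its rear at x = 157 mm, walls up to z = 75 mm.
- vial_rack (a joint): Tilt of the aluminium rack about its hinge, rad: 0 = level at rest, grows as the handle is lifted (to 0.9); it falls back by its weight (rack 0.25 kg). Six vials lie across it, one to a groove. The three grooves nearest the mouth are shallow: their vials roll into the tray one after another from about 9 to 12 degrees. The three rear grooves are deep and hold to about 22 degrees.
- vial_rack_handle (a point): Middle of the round bar (8 mm thick, along the dispenser's y) of the steel stirrup handle over the rack's rear end; about 58 mm free between its uprights, 33 mm free under it. At rest 173 mm behind and 65 mm above the hinge axis (110 mm above the worktop); moves in an arc about it. Can be pinched from above, closing along the dispenser's x; the bar may turn in the grip.
- vial_1_centre (a point): Centre of the capped glass vial (23 mm diameter, 59 mm long, 22 g) lying nearest the mouth at the start; z is its long axis, towards the cap. Lying in the tray it is under 45 mm above the worktop, in the rack over 45 mm.
- vial_2_centre (a point): Centre of the capped glass vial (23 mm diameter, 59 mm long, 22 g) lying second from the mouth at the start; z is its long axis, towards the cap. Lying in the tray it is under 45 mm above the worktop, in the rack over 45 mm.
- vial_3_centre (a point): Centre of the capped glass vial (23 mm diameter, 59 mm long, 22 g) lying third from the mouth at the start; z is its long axis, towards the cap. Lying in the tray it is under 45 mm above the worktop, in the rack over 45 mm.
- vial_4_centre (a point): Centre of the capped glass vial (23 mm diameter, 59 mm long, 22 g) lying fourth from the mouth at the start; z is its long axis, towards the cap. Lying in the tray it is under 45 mm above the worktop, in the rack over 45 mm.
- vial_5_centre (a point): Centre of the capped glass vial (23 mm diameter, 59 mm long, 22 g) lying fifth from the mouth at the start; z is its long axis, towards the cap. Lying in the tray it is under 45 mm above the worktop, in the rack over 45 mm.
- vial_6_centre (a point): Centre of the capped glass vial (23 mm diameter, 59 mm long, 22 g) lying sixth, at the rear by the handle at the start; z is its long axis, towards the cap. Lying in the tray it is under 45 mm above the worktop, in the rack over 45 mm.
Things that resemble listed ones, but are neither listed nor needed, are in the scene too. Leave any pink look-alike of the part that bears vial_2_centre alone.

How it is judged:
On the way:
1. with the rack still tipped up (over 6 degrees), the first three vials lie in the catch tray and the other three are in the rack (x of vial_1_centre in the frame of vial_dispenser between -0.155 and -0.02 m and y of vial_1_centre in the frame of vial_dispenser between -0.04 and 0.04 m and z of each of vial_1_centre, vial_2_centre, vial_3_centre in the frame of vial_dispenser below 0.045 m and x of vial_2_centre in the frame of vial_dispenser between -0.155 and -0.02 m and y of vial_2_centre in the frame of vial_dispenser between -0.04 and 0.04 m and x of vial_3_centre in the frame of vial_dispenser between -0.155 and -0.02 m and y of vial_3_centre in the frame of vial_dispenser between -0.04 and 0.04 m and x of vial_4_centre in the frame of vial_dispenser between 0.06 and 0.16 m and y of vial_4_centre in the frame of vial_dispenser between -0.04 and 0.04 m and z of each of vial_4_centre, vial_5_centre, vial_6_centre in the frame of vial_dispenser above 0.045 m and x of vial_5_centre in the frame of vial_dispenser between 0.06 and 0.16 m and y of vial_5_centre in the frame of vial_dispenser between -0.04 and 0.04 m and x of vial_6_centre in the frame of vial_dispenser between 0.06 and 0.16 m and y of vial_6_centre in the frame of vial_dispenser between -0.04 and 0.04 m and value of joint vial_rack above 0.1 rad), for 0.1 s.
At the end, for the whole second after the job is handed in: The three vials nearest the mouth lie in the catch tray, the three rear ones are still in the rack, and the rack is back down level (tilt under 3 degrees) (x of vial_1_centre in the frame of vial_dispenser between -0.155 and -0.02 m and y of vial_1_centre in the frame of vial_dispenser between -0.04 and 0.04 m and z of each of vial_1_centre, vial_2_centre, vial_3_centre in the frame of vial_dispenser below 0.045 m and x of vial_2_centre in the frame of vial_dispenser between -0.155 and -0.02 m and y of vial_2_centre in the frame of vial_dispenser between -0.04 and 0.04 m and x of vial_3_centre in the frame of vial_dispenser between -0.155 and -0.02 m and y of vial_3_centre in the frame of vial_dispenser between -0.04 and 0.04 m and x of vial_4_centre in the frame of vial_dispenser between 0.06 and 0.16 m and y of vial_4_centre in the frame of vial_dispenser between -0.04 and 0.04 m and z of each of vial_4_centre, vial_5_centre, vial_6_centre in the frame of vial_dispenser above 0.045 m and x of vial_5_centre in the frame of vial_dispenser between 0.06 and 0.16 m and y of vial_5_centre in the frame of vial_dispenser between -0.04 and 0.04 m and x of vial_6_centre in the frame of vial_dispenser between 0.06 and 0.16 m and y of vial_6_centre in the frame of vial_dispenser between -0.04 and 0.04 m and value of joint vial_rack below 0.05 rad); the robot touches nothing.
It fails at once if a fourth vial rolls out of the rack (x of any of vial_4_centre, vial_5_centre, vial_6_centre in the frame of vial_dispenser below 0 m).
It also fails if it takes over 43 s, if anything falls off the work surface, if the arm or the gripper's body presses on something with over 40 N, if the wrist force passes 120 N, or if a joint passes its speed limit or range.

## Working session

There is one attempt and no reset: what is moved stays moved. The work goes in short steps, Python scripts to look and compute and a tool call to move; the robot and the scene stay as the last step left them, time stands still between calls to the robot, and variables do not carry over. Pictures are saved under pics/ and viewed, and the job is handed in when it is done.

Besides the shell and the picture viewer there is one more tool, called after "Call:" as name(argument=value, ...) on one line, values as JSON. send_rows: Moves the arm, as the interface text tells. Its arguments: {"type":"object","properties":{"commands":{"type":"array","items":{"type":"array"}},"grip_force":{"type":"number"}},"required":["commands"]}

```bash
mkdir -p pics; ls; python3 - <<'E'
from plant import arm, imaging
import cv2,numpy as np,pickle
s=arm.state();print(s['clock'],s['position'],s['orientation'],s['width'])
for n in ['scene','top']:
    d=imaging.get_image(n);pickle.dump(d,open(f'{n}0.pkl','wb'));cv2.imwrite(f'pics/{n}0.png',d['img'])
    print(n,d['K'].tolist(),d['k1'],d['R'].tolist(),d['t'])
E
```

```text
pics
0.0 [0.21665697 0.44989654 0.23038579] [ 2.22515354e-01  9.74928599e-01 -1.04337059e-03 -2.37131162e-04] 0.08544479097993743
scene [[521.9392083574133, 0.0, 280.26869267179933], [0.0, 521.9392083574133, 208.02382825179285], [0.0, 0.0, 1.0]] -0.1812533091736027 [[0.5639170180467842, -0.8258281984259976, 0.0023202244921080124], [-0.5335982415968706, -0.3665091570919995, -0.7621967950158539], [0.630293989596879, 0.4285776761010575, -0.647341225495385]] [-0.22562333  0.37859852  1.0207152 ]
top [[515.7704328358438, 0.0, 293.61810776187514], [0.0, 515.7704328358438, 210.37196881464084], [0.0, 0.0, 1.0]] 0.010269003576618347 [[0.016831536824755928, -0.9997585015649901, 0.014129328244551447], [-0.9913981229704847, -0.01852187231888889, -0.1295635057275098], [0.1297939179573395, -0.011827036582685075, -0.9914704534513146]] [0.05989726 0.54145915 1.16635854]
```

View pics/scene0.png

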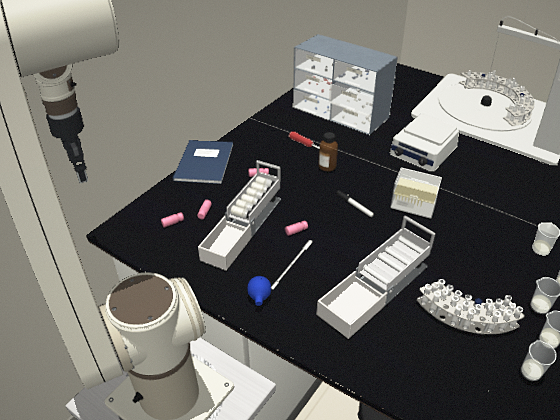

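View pics/top0.png

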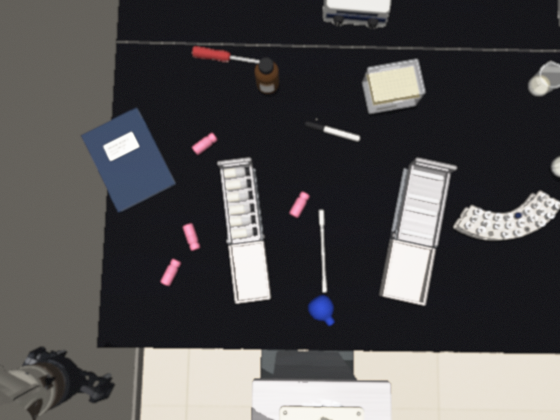

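The vial dispenser is the narrower one on the left. In the top view its tray is at about (250,272) and its handle bar at about (235,162). The pink vials around it are the look-alikes. I'll enlarge that area next.

```bash
cat > h.py <<'E'
import numpy as np,cv2,pickle
def ray(d,u,v):
    K=d['K'];x=(u-K[0,2])/K[0,0];y=(v-K[1,2])/K[1,1]
    p=cv2.undistortPoints(np.array([[[u,v]]],float),K,np.array([d['k1'],0,0,0,0.]))[0,0]
    return p
def at_z(d,u,v,z):
    p=ray(d,u,v);r=d['R'].T@np.array([p[0],p[1],1]);c=-d['R'].T@d['t']
    return c+r*(z-c[2])/r[2]
def at_d(d,u,v):
    p=ray(d,u,v);Z=d['range_z'][int(round(v)),int(round(u))]
    return d['R'].T@(np.array([p[0]*Z,p[1]*Z,Z])-d['t'])
def proj(d,X):
    return cv2.projectPoints(np.array(X,float).reshape(-1,3),cv2.Rodrigues(np.array(d['R']))[0],np.array(d['t']),d['K'],np.array([d['k1'],0,0,0,0.]))[0][:,0]
E
python3 - <<'E'
from h import *
d=pickle.load(open('top0.pkl','rb'))
c=d['img'][150:310,205:285];cv2.imwrite('pics/c1.png',cv2.resize(c[:80],None,fx=7,fy=7,interpolation=cv2.INTER_CUBIC))
cv2.imwrite('pics/c2.png',cv2.resize(c[80:],None,fx=7,fy=7,interpolation=cv2.INTER_CUBIC))
E
```

```text
(no output)
```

View pics/c1.png

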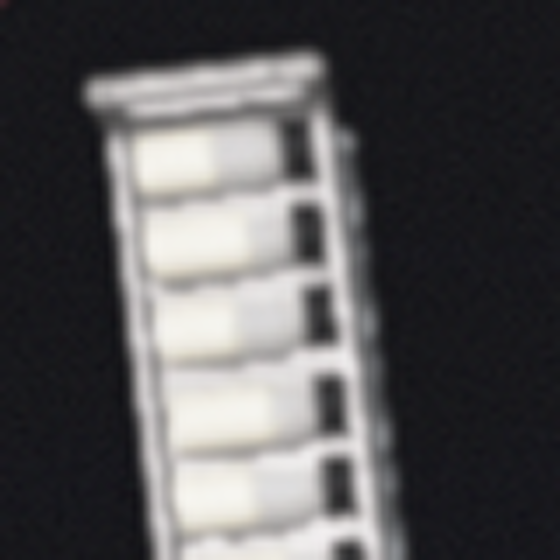

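View pics/c2.png

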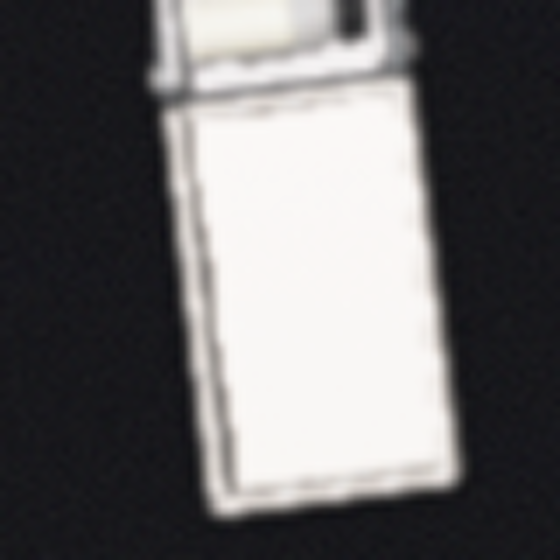

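```bash
python3 - <<'E'
from h import *
d=pickle.load(open('top0.pkl','rb'));s=pickle.load(open('scene0.pkl','rb'))
P=lambda x,y,o=150:(205+(x+.5)/7-.5,o+(y+.5)/7-.5)
e1=at_z(d,*P(90,90),.112);e2=at_z(d,*P(322,62),.112)
print('bar',e1,e2,(e1+e2)/2,np.linalg.norm(e1-e2),at_d(d,235,161),at_d(d,230,162),at_d(d,242,160))
cs=[at_z(d,*P(x,y,230),.05) for x,y in [(212,516),(462,484),(165,110),(412,82)]]
for c in cs: print(c)
print(np.linalg.norm(cs[0]-cs[1]),np.linalg.norm(cs[2]-cs[3]),np.linalg.norm(cs[0]-cs[2]))
for p in [(234,261),(250,262),(250,285),(260,262)]:print(p,at_d(d,*p))
# axis direction
f=(cs[0]+cs[1])/2; b=(e1+e2)/2; v=(b-f)[:2]; print('len',np.linalg.norm(v),'ang',np.degrees(np.arctan2(v[1],v[0])), 'bar ang',np.degrees(np.arctan2(*(e1-e2)[[1,0]])))
c=s['img'][155:270,195:290];cv2.imwrite('pics/s1.png',cv2.resize(c,None,fx=5,fy=5,interpolation=cv2.INTER_CUBIC))
# model predicted
ax=v/np.linalg.norm(v);ay=np.array([-ax[1],ax[0]])
print('tool',b)
E
```

```text
bar [0.63339758 0.23976246 0.112     ] [0.64386718 0.16722798 0.112     ] [0.63863238 0.20349522 0.112     ] 0.07328618101633964 [0.63687001 0.20105603 0.11428336] [0.63470052 0.21209443 0.11297458] [0.63979996 0.18592164 0.11264849]
[0.32583522 0.19785968 0.05      ]
[0.33721529 0.11808719 0.05      ]
[0.45546629 0.21724119 0.05      ]
[0.46598699 0.13728902 0.05      ]
0.08058012299218041 0.08064139931649938 0.1310719559267364
(234, 261) [0.42108926 0.20602391 0.01825025]
(250, 262) [0.41942462 0.16881933 0.01768427]
(250, 285) [0.36634602 0.16781415 0.01077874]
(260, 262) [0.41995631 0.14579091 0.01312372]
len 0.3104625896786536 ang 8.431428909577074 bar ang 98.21332359072804
tool [0.63863238 0.20349522 0.112     ]
```

View pics/s1.png

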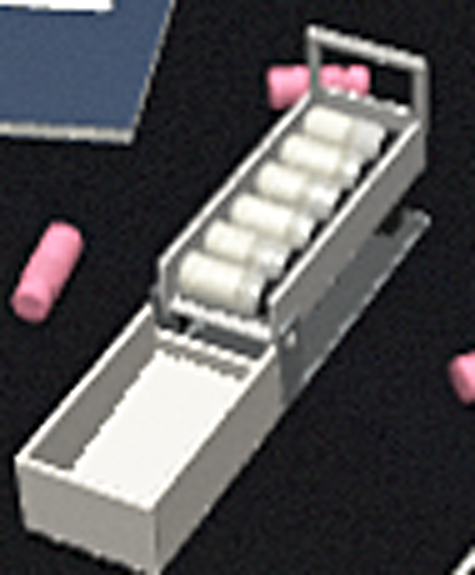

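```bash
cat >> h.py <<'E'
from scipy.spatial.transform import Rotation as Ro
def delta(s,pos,yaw):
    """shift (cm) & rotvec in tool axes to point-down pose with tool y along yaw"""
    R0=Ro.from_quat(s['orientation']).as_matrix()
    y=np.array([np.cos(yaw),np.sin(yaw),0]);z=np.array([0,0,-1.]);x=np.cross(y,z)
    R1=np.stack([x,y,z],1)
    return (R0.T@(np.array(pos)-s['position'])*100).round(2),Ro.from_matrix(R0.T@R1).as_rotvec().round(4)
E
python3 - <<'E'
from h import *
from plant import arm
s=arm.state()
print(delta(s,[.6386,.2035,.17],np.radians(8.3)))
E
```

```text
(array([-48.71,  -3.89,   6.06]), array([-1.700e-03,  9.000e-04,  9.771e-01]))
```

Call:
send_rows(commands=[[[-4,-0.3,0.5],[0,0,0.08],0],[[-8,-0.6,1],[0,0,0.16],0],[[-12,-1,1.5],[0,0,0.25],0],[[-16,-1.3,2],[0,0,0.33],0],[[-20,-1.6,2.5],[0,0,0.41],0],[[-24,-1.9,3],[0,0,0.49],0],[[-28,-2.2,3.5],[0,0,0.57],0],[[-32,-2.6,4],[0,0,0.65],0],[[-36,-2.9,4.5],[0,0,0.73],0],[[-40,-3.2,5],[0,0,0.81],0],[[-44,-3.5,5.5],[0,0,0.89],0],[[-48,-3.8,6],[0,0,0.97],0]], grip_force=30)

```text
clock: 1.1
position: [0.6341, 0.2065, 0.1703]
orientation: [0.653, 0.757, -0.0, -0.0]
contact_force: [-0.6, 1.5, -0.0]
width: 0.0427
```

```bash
python3 - <<'E'
from h import *
from plant import arm,imaging
s=arm.state();print(s['clock'],s['position'],s['width'],s['contact_force'])
d=imaging.get_image('wrist');cv2.imwrite('pics/w1.png',d['img']);pickle.dump(d,open('w1.pkl','wb'))
s=arm.state();print(s['clock'],s['position'],delta(s,[.6386,.2035,.093],np.radians(8.3)))
print(proj(d,[[.6386,.2035,.110],[.6334,.2398,.110],[.6439,.1672,.110]]))
E
```

```text
1.1 [0.63405761 0.20654402 0.17032887] 0.04265290874425415 [-0.59613733  1.54026949 -0.02718658]
1.15 [0.63975929 0.20130086 0.16700881] (array([ 0.27, -0.09,  7.4 ]), array([ 0.0004,  0.0043, -0.0063]))
[[283.43506628 232.43083441]
 [283.97033631 175.7373903 ]
 [283.0959861  284.05062179]]
```

View pics/w1.png

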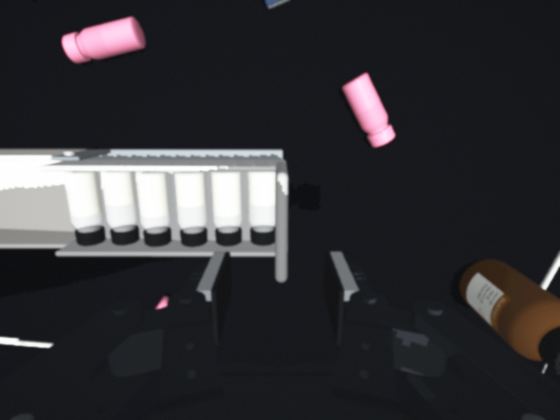

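Call:
send_rows(commands=[[[0,0,0],[0,0,0],0],[[0,0,0],[0,0,0],0]])

```text
clock: 1.32
position: [0.6327, 0.2071, 0.1695]
orientation: [0.652, 0.758, -0.001, -0.001]
contact_force: [-0.5, 0.3, 0.5]
width: 0.0428
```

```bash
python3 - <<'E'
from h import *
from plant import arm,imaging
s=arm.state()
d=imaging.get_image('wrist');pickle.dump(d,open('w2.pkl','wb'))
s=arm.state();print(s['clock'],s['position'],delta(s,[.6386,.2035,.093],np.radians(8.3)))
print(proj(d,[[.6386,.2035,.110],[.6334,.2398,.110],[.6439,.1672,.110]]))
im=d['img'].copy()
cv2.imwrite('pics/w2.png',cv2.resize(im[120:300,200:360],None,fx=4,fy=4,interpolation=cv2.INTER_CUBIC)[:600])
E
```

```text
1.3667 [0.63219943 0.2079496  0.17049233] (array([-0.54,  0.58,  7.75]), array([-0.002 , -0.0001,  0.0075]))
[[285.65755823 233.99847786]
 [286.48679688 177.21811406]
 [285.05152885 285.68420155]]
```

View pics/w2.png

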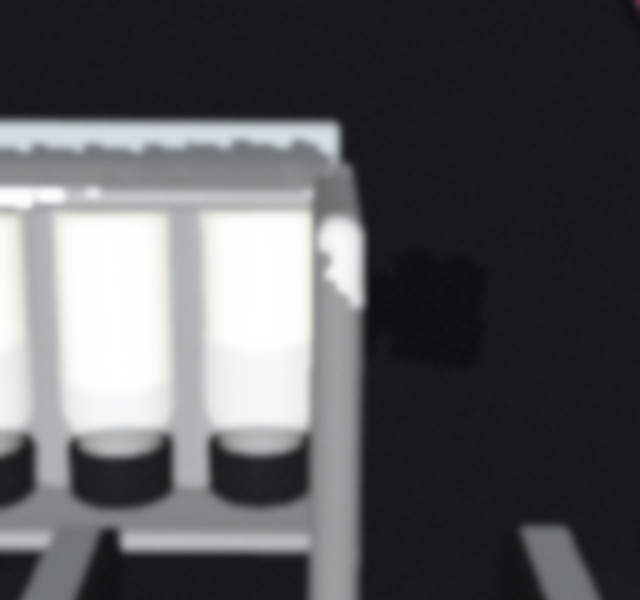

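Call:
send_rows(commands=[[[-0.3,0.5,2],[0,0,0.007],0],[[-0.3,0.5,4],[0,0,0.007],0],[[-0.3,0.5,5.5],[0,0,0.007],0],[[-0.3,0.5,7],[0,0,0.007],0],[[-0.3,0.5,7.8],[0,0,0.007],0],[[-0.3,0.5,7.8],[0,0,0.007],0],[[-0.3,0.5,7.8],[0,0,0.007],0]])

```text
clock: 1.95
position: [0.6376, 0.2067, 0.0939]
orientation: [0.653, 0.757, -0.0, -0.0]
contact_force: [0.4, 0.1, 0.5]
width: 0.0427
```

```bash
python3 - <<'E'
from h import *
from plant import arm,imaging
s=arm.state();print(s['clock'],s['position'],s['contact_force'])
d=imaging.get_image('wrist')
cv2.imwrite('pics/w3.png',d['img'])
d=imaging.get_image('scene')
cv2.imwrite('pics/s3.png',cv2.resize(d['img'][130:270,180:340],None,fx=4,fy=4,interpolation=cv2.INTER_CUBIC))
E
```

```text
1.95 [0.63755599 0.20669611 0.09393397] [0.37692217 0.11649201 0.50704144]
```

View pics/w3.png

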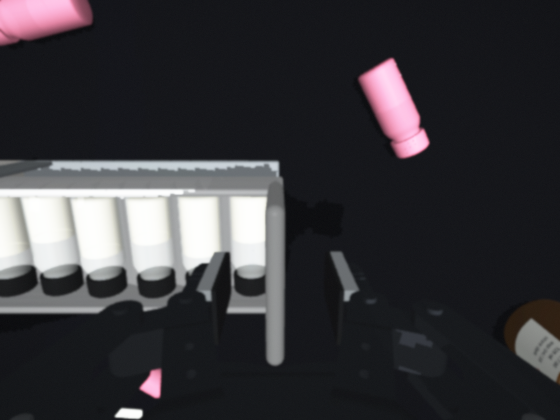

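View pics/s3.png

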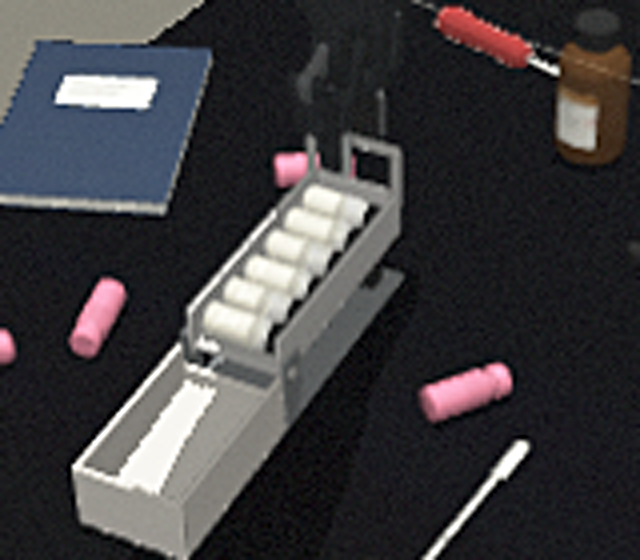

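```bash
python3 - <<'E'
from h import *
from plant import arm,imaging
s=arm.state();p=s['position'];print(s['clock'],p)
ax=np.array([.9895,.1445,0]);
pts=[p,p+[0,0,.019],p+.021*ax,p-.021*ax,[.6386,.2035,.11],[.6334,.2398,.11],[.6439,.1672,.11]]
for n in ['wrist','scene','top']:
    d=imaging.get_image(n);print(n,proj(d,pts).round(0).tolist())
    im=d['img'].copy()
    pickle.dump(d,open(n+'4.pkl','wb'))
    if n=='scene': big=cv2.resize(im[130:230,220:340],None,fx=6,fy=6,interpolation=cv2.INTER_CUBIC); o=(220,130);f=6
    else: 
      if n=='top': big=cv2.resize(im[120:200,190:290],None,fx=6,fy=6,interpolation=cv2.INTER_CUBIC);o=(190,120);f=6
      else: big=im;o=(0,0);f=1
    for i,q in enumerate(proj(d,pts)):
        c=tuple(int(v) for v in (q-o)*f); cv2.circle(big,c,3,(0,0,255) if i<4 else (0,255,0),-1)
    cv2.imwrite(f'pics/{n}4.png',big)
    if n=='scene':
        for u,v in [(257,171),(258,167)]:
            print(at_d(d,u,v))
E
```

```text
2.05 [0.63882036 0.20658158 0.09505264]
wrist [[277.0, 270.0], [277.0, 291.0], [322.0, 270.0], [232.0, 270.0], [276.0, 292.0], [276.0, 209.0], [276.0, 365.0]]
scene [[267.0, 168.0], [267.0, 163.0], [271.0, 164.0], [264.0, 172.0], [268.0, 164.0], [257.0, 161.0], [280.0, 168.0]]
[0.62638637 0.23380765 0.08206501]
[0.62869128 0.23161429 0.09541828]
top [[233.0, 162.0], [233.0, 160.0], [232.0, 153.0], [234.0, 171.0], [234.0, 161.0], [218.0, 163.0], [251.0, 159.0]]
```

View pics/scene4.png

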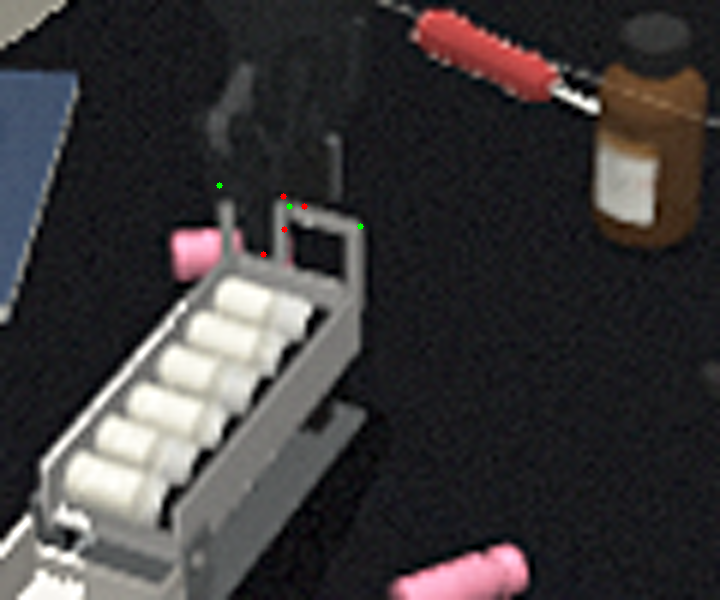

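View pics/top4.png

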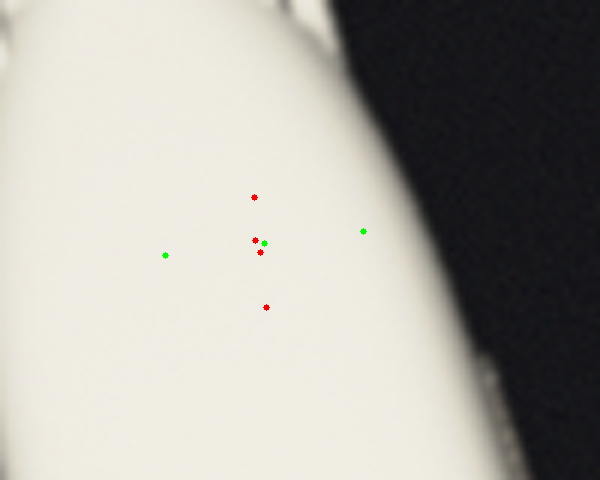

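View pics/wrist4.png

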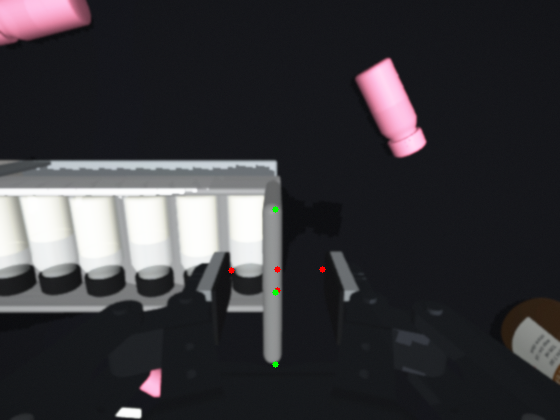

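The grasp point projects onto the bar in all the views. The light post at (228,220) in the scene crop is the left upright, and the dark near finger hides part of the bar. I'm closing the gripper.

Call:
send_rows(commands=[[[0,-0.1,0],[0,0,0],0.5],[[0,-0.1,0],[0,0,0],1],[[0,-0.1,0],[0,0,0],1],[[0,-0.1,0],[0,0,0],1],[[0,-0.1,0],[0,0,0],1],[[0,-0.1,0],[0,0,0],1]], grip_force=30)

```text
clock: 2.7
position: [0.6367, 0.2055, 0.0935]
orientation: [0.654, 0.756, -0.0, -0.0]
contact_force: [-4.5, -1.3, 3.8]
width: 0.0065
```

Call:
send_rows(commands=[[[0,0,-0.1],[0,0,0],1],[[0,-0.1,-0.3],[0,0,0],1],[[0,-0.2,-0.5],[0,0,0],1],[[0,-0.3,-0.7],[0,0,0],1],[[0,-0.37,-0.9],[0,0,0],1],[[0,-0.47,-1.1],[0,0,0],1],[[0,-0.56,-1.3],[0,0,0],1],[[0,-0.65,-1.5],[0,0,0],1],[[0,-0.72,-1.64],[0,0,0],1],[[0,-0.78,-1.77],[0,0,0],1],[[0,-0.78,-1.77],[0,0,0],1]])

```text
clock: 3.62
position: [0.6293, 0.2044, 0.1112]
orientation: [0.654, 0.756, -0.0, -0.0]
contact_force: [-1.5, -0.2, -3.3]
width: 0.007
```

```bash
cat > look.py <<'E'
from h import *
from plant import arm,imaging
import sys
n=sys.argv[1]
s=arm.state();print(s['clock'],s['position'],s['contact_force'],s['width'])
d=imaging.get_image('scene')
cv2.imwrite(f'pics/s{n}.png',cv2.resize(d['img'][140:270,190:320],None,fx=4.5,fy=4.5,interpolation=cv2.INTER_CUBIC))
E
python3 look.py 5
```

```text
3.6167 [0.62926629 0.20437363 0.11122402] [-1.53793968 -0.24204338 -3.34349528] 0.007033265544337211
```

View pics/s5.png

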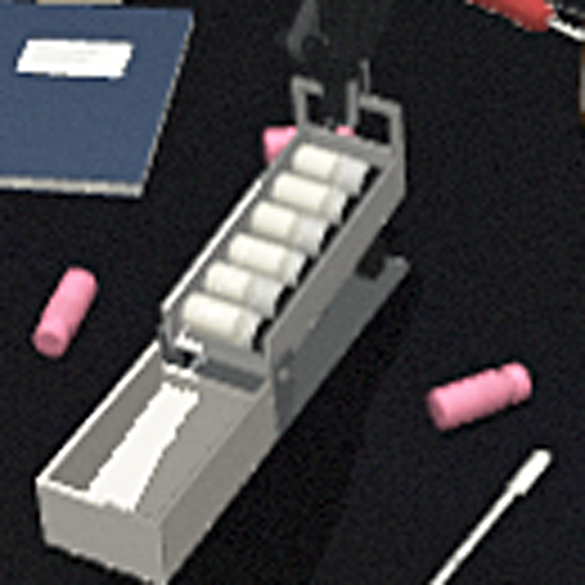

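Call:
send_rows(commands=[[[0,-0.07,-0.14],[0,0,0],1],[[0,-0.14,-0.29],[0,0,0],1],[[0,-0.21,-0.43],[0,0,0],1],[[0,-0.29,-0.58],[0,0,0],1],[[0,-0.37,-0.72],[0,0,0],1],[[0,-0.45,-0.86],[0,0,0],1],[[0,-0.5,-0.95],[0,0,0],1],[[0,-0.55,-1.04],[0,0,0],1],[[0,-0.6,-1.14],[0,0,0],1],[[0,-0.66,-1.23],[0,0,0],1],[[0,-0.72,-1.33],[0,0,0],1],[[0,-0.78,-1.42],[0,0,0],1]])

```text
clock: 4.67
position: [0.6218, 0.2033, 0.1252]
orientation: [0.654, 0.756, -0.0, -0.0]
contact_force: [-1.3, -1.5, -5.7]
width: 0.0068
```

```bash
python3 look.py 6
```

```text
4.6667 [0.62177842 0.20329141 0.12524999] [-1.30617316 -1.51574539 -5.65500007] 0.006772946662975003
```

View pics/s6.png

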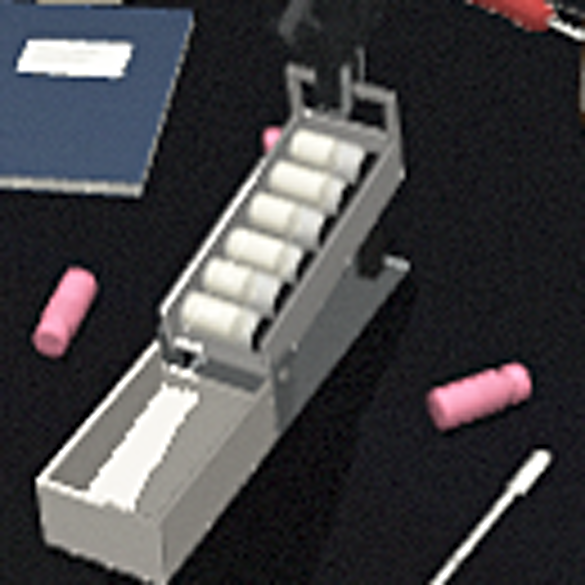

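Call:
send_rows(commands=[[[0,-0.05,-0.09],[0,0,0],1],[[0,-0.1,-0.18],[0,0,0],1],[[0,-0.14,-0.24],[0,0,0],1],[[0,-0.17,-0.28],[0,0,0],1],[[0,-0.17,-0.28],[0,0,0],1],[[0,-0.17,-0.28],[0,0,0],1],[[0,-0.17,-0.28],[0,0,0],1],[[0,-0.17,-0.28],[0,0,0],1]])

```text
clock: 5.38
position: [0.6202, 0.203, 0.128]
orientation: [0.654, 0.756, -0.0, -0.0]
contact_force: [-1.9, -1.1, -4.5]
width: 0.0065
```

```bash
python3 look.py 7
```

```text
5.3833 [0.62015768 0.20304155 0.1279512 ] [-1.93451784 -1.11822057 -4.47206472] 0.006526382018331008
```

View pics/s7.png

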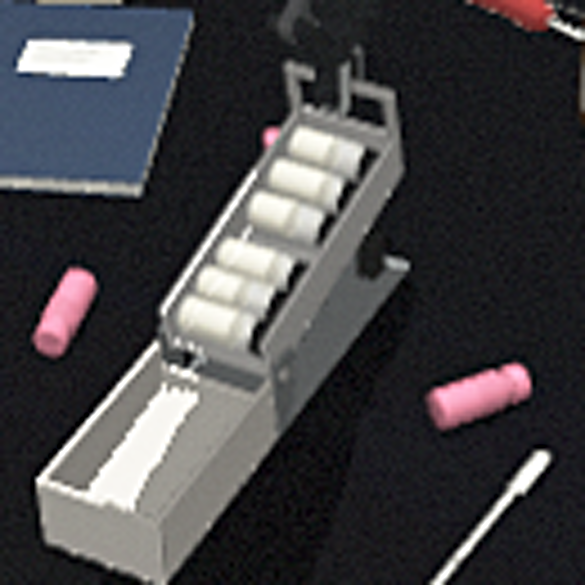

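Vials 1–3 have started to shift toward the mouth. There is now a gap between the third and fourth, and the rear three are still seated. I'll add a little more tilt and wait.

Call:
send_rows(commands=[[[0,0,0],[0,0,0],1],[[0,0,0],[0,0,0],1],[[0,-0.05,-0.07],[0,0,0],1],[[0,-0.1,-0.14],[0,0,0],1],[[0,-0.14,-0.2],[0,0,0],1],[[0,-0.17,-0.26],[0,0,0],1],[[0,-0.17,-0.26],[0,0,0],1],[[0,-0.17,-0.26],[0,0,0],1],[[0,-0.17,-0.26],[0,0,0],1],[[0,-0.17,-0.26],[0,0,0],1],[[0,-0.17,-0.26],[0,0,0],1]])

```text
clock: 6.35
position: [0.6185, 0.2028, 0.1306]
orientation: [0.654, 0.756, -0.0, -0.0]
contact_force: [-3.5, -2.0, -5.3]
width: 0.0066
```

```bash
python3 look.py 8
```

```text
6.35 [0.61848223 0.20281898 0.13056795] [-3.5262642  -1.98567968 -5.31383538] 0.006555982630269633
```

View pics/s8.png

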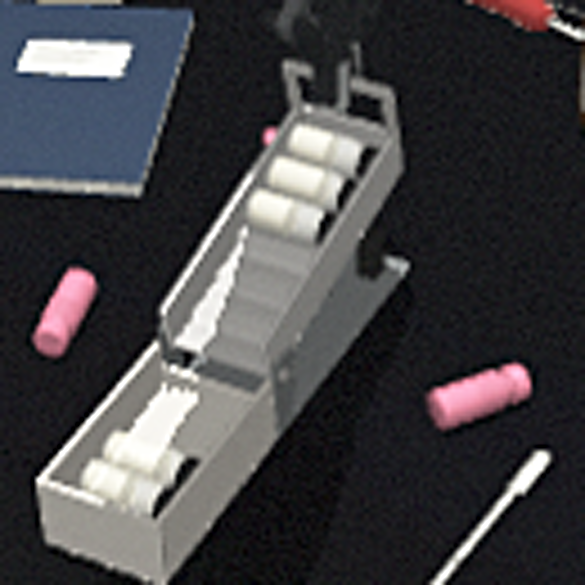

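Three vials remain in the rack, but only two are clearly visible in the tray. I'll hold and look again.

Call:
send_rows(commands=[[[0,0,0],[0,0,0],1],[[0,0,0],[0,0,0],1],[[0,0,0],[0,0,0],1],[[0,0,0],[0,0,0],1],[[0,0,0],[0,0,0],1],[[0,0,0],[0,0,0],1]])

```text
clock: 6.9
position: [0.6185, 0.2028, 0.1305]
orientation: [0.654, 0.756, -0.0, 0.0]
contact_force: [-3.1, -3.0, -5.3]
width: 0.0066
```

```bash
python3 look.py 9; python3 - <<'E'
from h import *
from plant import imaging
d=imaging.get_image('top');pickle.dump(d,open('top9.pkl','wb'));cv2.imwrite('pics/t9.png',cv2.resize(d['img'][200:310,200:300],None,fx=5,fy=5,interpolation=cv2.INTER_CUBIC))
E
```

```text
6.9 [0.61849428 0.20281853 0.13054781] [-3.09193029 -3.03835591 -5.30060974] 0.006648571104456082
```

View pics/s9.png

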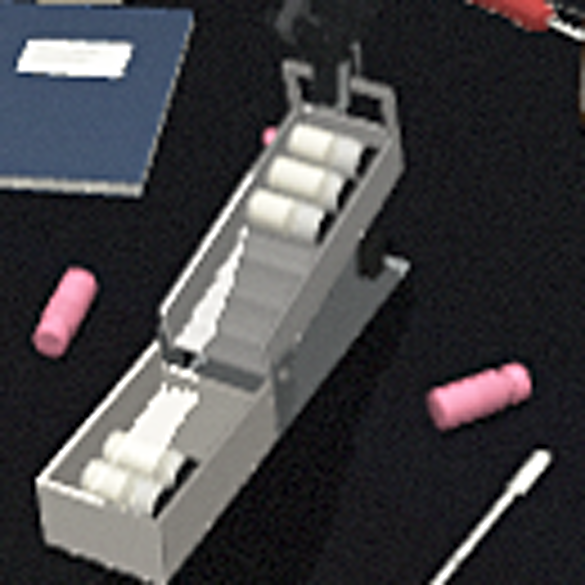

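View pics/t9.png

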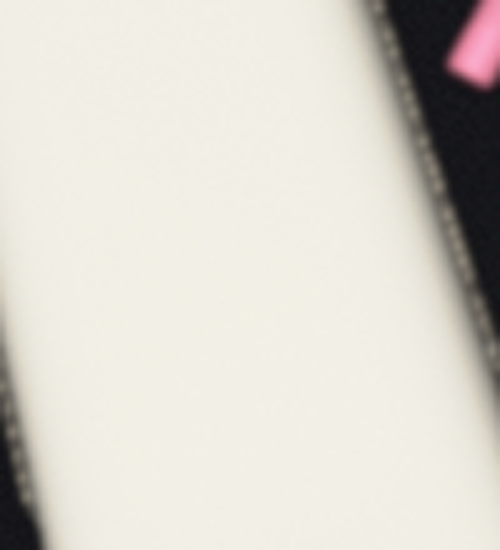

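```bash
python3 - <<'E'
from h import *
from plant import imaging
d=imaging.get_image('scene')
cv2.imwrite('pics/z9.png',cv2.resize(d['img'][220:270,192:242],None,fx=12,fy=12,interpolation=cv2.INTER_CUBIC))
# dispenser frame
yaw=np.radians(8.3);ax=np.array([np.cos(yaw),np.sin(yaw),0]);ay=np.array([-np.sin(yaw),np.cos(yaw),0])
O=np.array([.6378,.2040,0])-.153*ax
loc=lambda p:np.round(np.array([(p-O)@ax,(p-O)@ay,p[2]])*1000)
for v in range(226,262,2):
    print(v,[tuple(loc(at_d(d,u,v)).astype(int)) for u in (212,217,222,227)])
E
```

```text
226 [(np.int64(-34), np.int64(75), np.int64(3)), (np.int64(-69), np.int64(35), np.int64(47)), (np.int64(-47), np.int64(34), np.int64(30)), (np.int64(-30), np.int64(30), np.int64(17))]
228 [(np.int64(-39), np.int64(72), np.int64(1)), (np.int64(-72), np.int64(33), np.int64(43)), (np.int64(-48), np.int64(34), np.int64(24)), (np.int64(-38), np.int64(25), np.int64(19))]
230 [(np.int64(-89), np.int64(37), np.int64(49)), (np.int64(-69), np.int64(35), np.int64(34)), (np.int64(-46), np.int64(36), np.int64(14)), (np.int64(-44), np.int64(22), np.int64(18))]
232 [(np.int64(-94), np.int64(34), np.int64(48)), (np.int64(-73), np.int64(34), np.int64(30)), (np.int64(-55), np.int64(31), np.int64(16)), (np.int64(-50), np.int64(18), np.int64(17))]
234 [(np.int64(-94), np.int64(35), np.int64(40)), (np.int64(-71), np.int64(36), np.int64(21)), (np.int64(-58), np.int64(29), np.int64(13)), (np.int64(-57), np.int64(14), np.int64(18))]
236 [(np.int64(-96), np.int64(34), np.int64(35)), (np.int64(-88), np.int64(24), np.int64(33)), (np.int64(-69), np.int64(22), np.int64(17)), (np.int64(-66), np.int64(8), np.int64
[... 1577 characters left out ...]
 np.int64(-18), np.int64(47)), (np.int64(-154), np.int64(-31), np.int64(52)), (np.int64(-144), np.int64(-39), np.int64(47))]
256 [(np.int64(-155), np.int64(-2), np.int64(33)), (np.int64(-157), np.int64(-18), np.int64(42)), (np.int64(-155), np.int64(-32), np.int64(47)), (np.int64(-148), np.int64(-41), np.int64(44))]
258 [(np.int64(-157), np.int64(-2), np.int64(28)), (np.int64(-156), np.int64(-17), np.int64(33)), (np.int64(-156), np.int64(-32), np.int64(41)), (np.int64(-149), np.int64(-41), np.int64(38))]
260 [(np.int64(-156), np.int64(-1), np.int64(19)), (np.int64(-157), np.int64(-17), np.int64(28)), (np.int64(-154), np.int64(-30), np.int64(30)), (np.int64(-145), np.int64(-38), np.int64(26))]
```

View pics/z9.png

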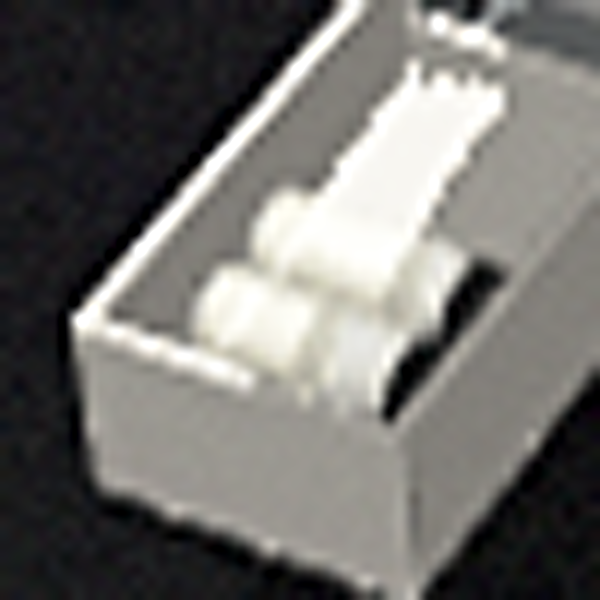

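All three vials are in the tray, with their tops at x ≈ −140, −118 and −97 mm and z ≈ 36 mm. That puts all three on the floor; the first is mostly hidden by the front wall. The other three are still in the rack, so I'm lowering it.

Call:
send_rows(commands=[[[0,0.17,0.26],[0,0,0],1],[[0,0.34,0.54],[0,0,0],1],[[0,0.51,0.82],[0,0,0],1],[[0,0.67,1.1],[0,0,0],1],[[0,0.83,1.38],[0,0,0],1],[[0,0.97,1.67],[0,0,0],1],[[0,1.12,1.96],[0,0,0],1],[[0,1.25,2.24],[0,0,0],1],[[0,1.39,2.53],[0,0,0],1],[[0,1.53,2.83],[0,0,0],1],[[0,1.65,3.1],[0,0,0],1],[[0,1.75,3.35],[0,0,0],1]])

```text
clock: 8.05
position: [0.6358, 0.2054, 0.0968]
orientation: [0.654, 0.756, -0.0, -0.0]
contact_force: [-3.7, -2.9, -3.5]
width: 0.0063
```

Call:
send_rows(commands=[[[0,0.08,0.2],[0,0,0],1],[[0,0.12,0.3],[0,0,0],1],[[0,0.15,0.38],[0,0,0],1],[[0,0.15,0.38],[0,0,0],1],[[0,0.15,0.38],[0,0,0],1]])

```text
clock: 8.47
position: [0.6367, 0.2055, 0.0944]
orientation: [0.654, 0.756, -0.0, -0.0]
contact_force: [-7.2, -4.6, 2.4]
width: 0.0067
```

```bash
python3 look.py 10
```

```text
8.4667 [0.63669872 0.20552356 0.0944311 ] [-7.24985942 -4.64509763  2.43549311] 0.006654155517743777
```

View pics/s10.png

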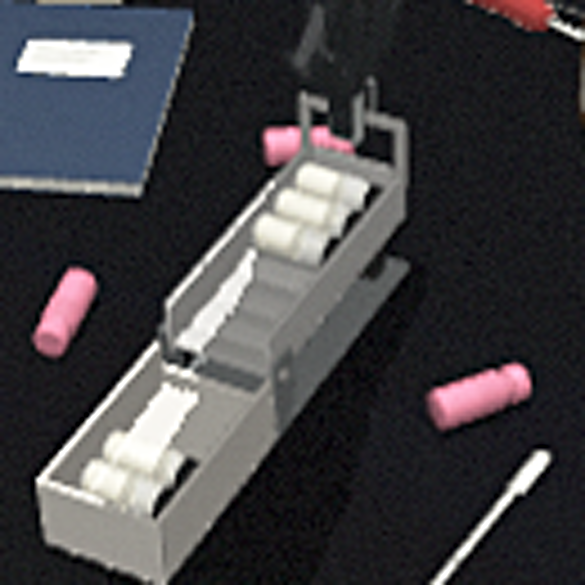

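The rack is resting again, since the vertical force is now upward. I'm opening the gripper gently to about half, then going straight up.

Call:
send_rows(commands=[[[0,0,0],[0,0,0],0.6],[[0,0,0],[0,0,0],0.2],[[0,0,0],[0,0,0],0],[[0,0,0],[0,0,0],0],[[0,0,0],[0,0,0],0],[[0,0,-1],[0,0,0],0],[[0,0,-2.5],[0,0,0],0],[[0,0,-5],[0,0,0],0],[[0,0,-8],[0,0,0],0],[[0,0,-11],[0,0,0],0],[[0,0,-13],[0,0,0],0],[[0,0,-13],[0,0,0],0]])

```text
clock: 9.52
position: [0.6401, 0.2066, 0.2309]
orientation: [0.654, 0.756, 0.005, 0.003]
contact_force: [-0.0, 0.4, 1.1]
width: 0.0426
```

```bash
python3 look.py 11;  python3 - <<'E'
from h import *
from plant import imaging
d=imaging.get_image('wrist');cv2.imwrite('pics/w11.png',d['img'])
E
```

```text
9.5167 [0.64007484 0.20656053 0.23086022] [-0.02240645  0.42721416  1.10123119] 0.0426348743423872
```

View pics/s11.png

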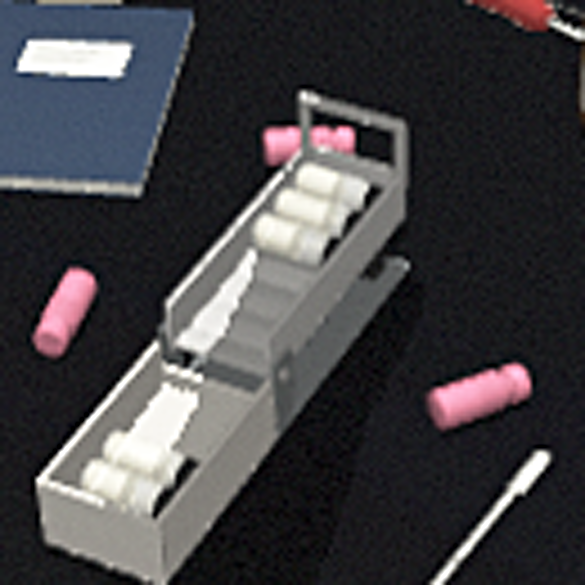

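View pics/w11.png

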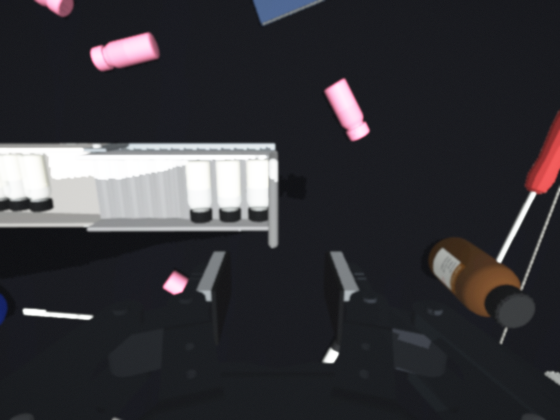

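The wrist view shows three vials side by side in the tray, around (15–40,185), and three in the rack at (200,190), (228,190) and (258,190). The gripper is clear. I'll let it settle, then compare the handle height with the start.

Call:
send_rows(commands=[[[0,0,0],[0,0,0],0],[[0,0,0],[0,0,0],0],[[0,0,0],[0,0,0],0],[[0,0,0],[0,0,0],0]])

```text
clock: 9.95
position: [0.6368, 0.2055, 0.2219]
orientation: [0.654, 0.756, -0.001, -0.001]
contact_force: [-0.4, 1.0, 0.0]
width: 0.0428
```

```bash
python3 - <<'E'
from h import *
from plant import arm,imaging
d=imaging.get_image('scene');o=pickle.load(open('scene0.pkl','rb'))
a,b=[cv2.cvtColor(x['img'][160:185,250:290],cv2.COLOR_BGR2GRAY).astype(np.float32) for x in (o,d)]
print('handle shift px',cv2.phaseCorrelate(a,b))
s=arm.state();print(s['clock'],s['contact_force'])
arm.sign_off()
E
```

```text
handle shift px ((0.03805029266431603, 0.8295310199534782), 0.9910293226242065)
10.0 [-0.94448144  0.38588616 -0.28206181]
the job is handed in; nothing more can be done
```

I tipped the rack by its handle until three vials rolled into the catch tray, then lowered it to rest and let go. The job was handed in at about 10 s, and no verdict was reported.

- **Tilt:** I lifted the handle slowly along its arc to about 13–14°, estimated from the handle's travel, and held it there for over a second before lowering.
- **Vials:** With the rack still tipped, three vials lay side by side on the tray floor and the other three were in the rear grooves. The front vial was mostly hidden by the tray wall in the scene view, so I confirmed it there from a depth reading only. After release, the wrist view showed all three in the tray and three in the rack.
- **Rack and gripper:** The gripper was well clear at the end and no real contact force was left. The handle was back at its starting place to within 1 pixel.
- **Disagreements:**
    - That last comparison showed the handle about 0.8 pixel lower than at the start, perhaps 1–2 mm. It's not raised, so I took the rack as level.
    - The gripper read 6.5 mm on the 8 mm bar, but it held without slipping.

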